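Lock the folded solar panel with its spring clip

ROBOT

A 6-joint arm with a two-finger parallel gripper is mounted at the origin on the work surface. World frame = base frame: x ahead of the robot, y to its left, z up, the work surface at z = 0. Lengths are in m, angles in rad, forces in N, time in s.
With the tool pointing down it reaches from about 0.35 to 0.925 m from the base axis. Payload 6.4 kg.
Tool frame: the origin (TCP) lies between the finger pads; the fingertips stand 17 mm ahead of it and the grasp point (between the pads) lies 2 mm behind it (env.tip_reach is the distance from the TCP to the fingertips, in m); z points along the fingers, y is the line along which they close (so a half turn about z gives the same grasp; the last joint's range is limited). The gripper opens to 94 mm and grips with 3 to 60 N. Pads are 16 mm wide; open, the fingers measure 119 mm over their backs; the gripper's body (75 mm by 177 mm) begins 78 mm behind the grasp point.
Start: joints at [-1.285, 0.245, 1.558, -0, 1.339, -0.174], TCP at [0.288, -0.583, 0.222] pointing down, gripper open.
Joint ranges: [-3.13, 3.13], [-1.02, 2.26], [0.13, 2.54], [-0.95, 4.09], [0.21, 2.88], [-2.74, 2.74]. Speed limits (rad/s): [2.57, 2.57, 3.14, 3.14, 3.14, 3.14].

INTERFACE

Orientations are given as a unit quaternion [w, x, y, z].
In Python, from cell import env gives the robot as it stands. The module is installed in compiled form; this text tells all that it offers.
- The arm moves only by the tool carry_out, never from a script. Its argument "increments" is a list of rows, each an object with "twist": the turn, a rotation vector about the tool's x, y, z as a fraction of full scale, a list of three; "linear": the shift along the tool's x, y, z as a fraction of full scale, a list of three; "claw": the finger opening in mm, from 0 to 94. A call has 1 to 8 rows; each row is the pose to reach, as a shift and turn from the pose commanded when the call began, along the tool's axes at that moment; what a row does not reach only later rows make up. Full scale, the value 1, is 0.15 m for a shift and 45 degrees for a turn. A row lasts 1/12 s, in which the tool goes at most 41.7 mm and 7.16 degrees, less where a joint would pass 70% of its speed; a pose out of reach is approached as far as the arm can. A call with a number of a shift or a turn outside -1 to 1 is refused whole. A call with a gripper value outside its range is refused whole. The fingers move at their own pace and stop on an object; "grip_force" is the grip in N (left out, the last holds). Time passes only in rows, so rows that repeat a pose let the fingers close. It gives the time, the measured TCP pose, the force, the opening and the grip force at its end, in the units of the state.
- env.get_obs(): the state, without advancing time (a new reading comes with each control period).
- env.grab_frame(name): name is "scene" or "side" or "wrist"; returns a dict with "img" (480x640x3 uint8, blue, green, red), "fx", "fy", "cx", "cy" (pixels), "T" (4x4, takes a point from camera to world coordinates). Camera axes: x right, y down, z forward; pixel columns grow to the right and rows downward; lengths in m; the calibration is good to about 2 mm. A picture is of the moment at which its call begins. There is no depth.
- env.job_done(): hands the job in; it is judged then, once.
The state is a dict: "time_s": time; "qpos": joint angles; "qvel": joint speeds; "joint_torque": joint torques, N m; "ee_pos": TCP position; "ee_rot": TCP orientation; "ft_force": force on the tool from outside, world axes, zero at the start; "moment": the same for the moment, N m; "opening": opening from 0.0 (shut) to 1.0 (fully open); "finger_force": force on a finger pad.
Only numpy, scipy, OpenCV 4.12 (cv2) and the standard library are available. Lean on these libraries where they do the work, as an engineer would, in place of code of your own. Each camera call takes 0.05 s, during which the arm holds its last target. There are 200 camera calls.

TASK

Pick up the orange spring clip and lock the folded solar panel with it: push the clip's open mouth sideways, straight in along the bracket's slot, over the shank of the steel pin (under its head) until it snaps past the bulges and the pin sits fully home in the clip's seat, then let go. The pin is loose and slides back some unknown way before it bears, so push by feel and stop at the snap: a push of more than about 12 N bends it. Leave the mug, the comb and the two lanterns where they are.

Things in the scene. Friction and masses are not known exactly. Their poses are not given: they have to be found in the camera images.
- clip_grip (a point): Centre of the upright handle at the tail of the orange hairpin spring clip, which lies flat, 104 mm long, 10 mm thick, 75 g. The handle is 24 (x) by 14 (y) by 42 mm high; this point is 21 mm above the clip's underside. x points from handle to mouth, z up. Grip it across its 14 mm (y); no other part within 19 mm of the centre along x is wider.
- clip_throat (a point): Middle of the clip's throat, 74 mm ahead of the handle centre, 5 mm above the underside. Axes as clip_grip. Bulges on two springy arms leave 5 mm here; a funnel mouth about 27 mm wide ends 18 mm further on. Pushing it over the 12 mm shank peaks at 5 to 9 N; past the bulges the force drops at once to about nothing and the arms draw the pin to the seat's back, where pushing turns hard.
- clip_seat (a point): Where the pin's axis lies in the clip when fully home: 69 mm ahead of the handle centre (x), half-way through the 10 mm thickness, 16 mm lower than clip_grip. Axes as clip_grip.
- panel: Folded solar panel with aluminium locking bracket, fixed to the ledge. Origin on the ledge under the bracket; x points along the slot from the bracket's open end to the panel, z up. The panel, 200 by 300 by 40 mm high, begins at x = +70 mm. The clip goes in along +x and ends with its x along the panel's x.
- bracket (a point): Point on top of the bracket plate, 20 mm above the panel's origin, axes as the panel. The plate spans x -100 to +70 mm, y -40 to +40 mm; a dark slot runs along x at y = 0. Two cheeks 26 mm high and 5 mm thick stand on it at y = -32.5 and +32.5 mm, x -12 to +50 mm.
- pin: Upright steel pin in the slot. Origin on its axis at ledge level; axes as the panel. Shank 12 mm across, free for 24 mm above the plate, then a head 22 mm across, 6 mm thick (top 50 mm above the ledge). It slides loosely (about 1 N) to the panel's +x by 4 to 34 mm, hidden and different each time, then stops firmly; no play across the slot. A push over about 12 N bends it.
- pin_mid (a point): Point on the pin's axis half-way up its free shank, 12 mm above the bracket plate (32 mm above the ledge); moves with the pin.
- mug: Stainless steel mug, 76 mm across, 85 mm high, handle at its +y; origin at the centre of its underside. Leave alone.
- comb: Red plastic comb, 150 by 36 by 6 mm, flat on the ledge, its length along x; origin at the middle of its underside. Leave alone.
- lantern_a: Green plastic solar lantern, 84 mm across, 98 mm high; origin at the centre of its underside. Leave alone.
- lantern_b: Second green plastic solar lantern like the first. Leave alone.
Things that resemble listed ones, but are neither listed nor needed, are in the scene too. Of the things that look like the part that bears clip_grip, take the one that is farthest to the robot's right at the start.

How it is judged:
On the way, in this order (a step that is already met when the one before it is completed fails the run):
1. the clip is lifted to the height of the shank, not yet over the pin (height (world z) of clip_seat above 0.022 m and horizontal distance between clip_seat and pin_mid above 0.015 m), for 0.1 s.
2. the clip has snapped over the shank (horizontal distance between clip_seat and pin_mid below 0.003 m and z of clip_seat in the frame of pin_mid between -0.01 and 0.009 m), for 0.2 s.
At the end, for the whole second after the job is handed in: The clip, released, lies level (within 0.25 rad) on the shank under the pin's head, its seat within 3 mm of the pin's axis, pointing along the slot within 0.4 rad (all of step 2 and angle between clip_grip's own z axis and vertical below 0.25 rad and angle between the x axis of clip_grip and the x axis of panel, either way round below 0.4 rad); the robot touches nothing.
It fails at once if the pin is overloaded: over 32 N in all on it, which is the arms' own pinch of about 18 N plus a push of well over 12 N (contact force between pin and anything else above 32 N).
It fails at once if the clip is put on the pin across the slot instead of along it (horizontal distance between clip_seat and pin_mid below 0.004 m and angle between the x axis of clip_grip and the x axis of panel, either way round above 0.7 rad).
It fails at once if a bystander is moved more than 20 mm (distance of any of mug, comb, lantern_a, lantern_b from where it was at the start of the episode above 0.02 m).
It also fails if it takes over 54 s, if anything falls off the work surface, if the arm or the gripper's body presses on something with over 40 N, if the wrist force passes 120 N, or if a joint passes its speed limit or range.

## Working session

There is one attempt and no reset: what is moved stays moved. The work goes in short steps, Python scripts to look and compute and a tool call to move; the robot and the scene stay as the last step left them, time stands still between calls to the robot, and variables do not carry over. Pictures are saved under pics/ and viewed, at most 10 in all, crops included, and the job is handed in when it is done.

Besides the shell and the picture viewer there is one more tool, called by a JSON object that holds its "op" and its "data". carry_out: Moves the arm, as the interface text tells. Shift numbers are shares of 0.15 m and turn numbers shares of 45 degrees, none past 1 either way. Its arguments: {"type":"object","properties":{"increments":{"type":"array","items":{"type":"object","properties":{"twist":{"type":"array","items":{"type":"number"}},"linear":{"type":"array","items":{"type":"number"}},"claw":{"type":"number"}}}},"grip_force":{"type":"number"}},"required":["increments"]}

```bash
mkdir -p pics
cat > h.py <<'E'
from cell import env
import numpy as np, cv2
from scipy.spatial.transform import Rotation as R
def ray(f,u,v,z):
    T=np.array(f["T"]);d=T[:3,:3]@np.array([(u-f["cx"])/f["fx"],(v-f["cy"])/f["fy"],1]);o=T[:3,3]
    return o+d*(z-o[2])/d[2]
def proj(f,p):
    T=np.array(f["T"]);c=T[:3,:3].T@(np.array(p)-T[:3,3]);return np.array([f["cx"]+f["fx"]*c[0]/c[2],f["cy"]+f["fy"]*c[1]/c[2]])
def blobs(f,lo,hi,amin=60):
    m=cv2.inRange(cv2.cvtColor(f["img"],cv2.COLOR_BGR2HSV),lo,hi)
    return [c for c in cv2.findContours(m,cv2.RETR_EXTERNAL,cv2.CHAIN_APPROX_NONE)[0] if cv2.contourArea(c)>amin]
E
python3 - <<'E'
from h import *
for n in("scene","side"):
    f=env.grab_frame(n);cv2.imwrite(f"pics/{n}0.png",f["img"]);print(n,np.round(f["T"],3).tolist(),f["fx"])
    for c in blobs(f,(5,120,80),(22,255,255)):
        x,y,w,h=cv2.boundingRect(c);print(x,y,w,h,cv2.contourArea(c),ray(f,x+w/2,y+h/2,.01).round(3))
o=env.get_obs();print(o["ee_pos"],o["ee_rot"],env.tip_reach)
E
```

```text
scene [[0.884, 0.384, -0.265, 0.794], [0.467, -0.728, 0.502, -0.521], [0.0, -0.568, -0.823, 0.927], [0.0, 0.0, 0.0, 1.0]] 530.1466957350377
188 340 58 44 545.5 [ 0.464 -0.285  0.01 ]
237 279 53 18 566.0 [ 0.46  -0.115  0.01 ]
268 160 41 40 311.5 [0.364 0.153 0.01 ]
96 14 25 31 388.0 [-0.379  0.408  0.01 ]
0 0 54 52 1907.0 [-0.6    0.311  0.01 ]
side [[-0.914, -0.212, 0.346, 0.038], [-0.406, 0.451, -0.795, 1.086], [0.013, -0.867, -0.499, 0.758], [0.0, 0.0, 0.0, 1.0]] 579.9379311564928
333 300 41 26 406.5 [0.363 0.155 0.01 ]
336 233 41 18 281.0 [ 0.462 -0.127  0.01 ]
358 208 38 15 229.0 [ 0.463 -0.287  0.01 ]
[ 0.28830329 -0.58197144  0.22143195] [-9.04321830e-04  9.73689711e-01  2.27876123e-01 -4.28637422e-05] 0.017
```

View pics/scene0.png

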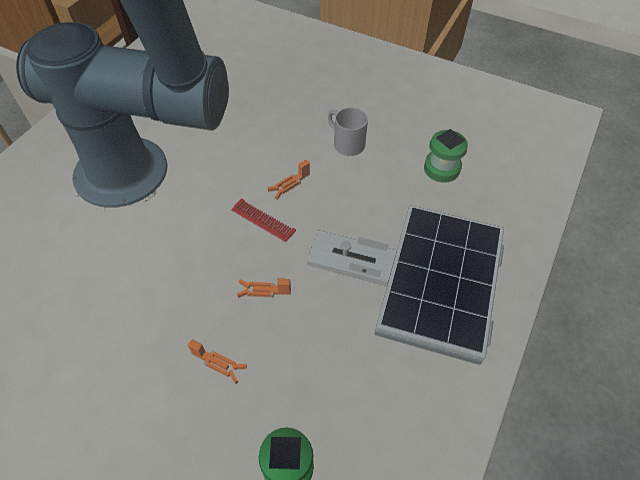

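View pics/side0.png

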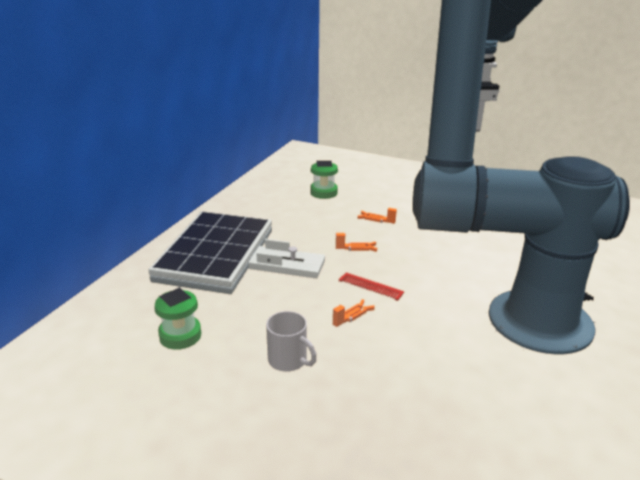

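Scene picture: three clips, the rightmost (lowest y) has its handle at about (196,348) and mouth at (241,371). The bracket slot runs (331,250) to (377,262), with the pin head near (345,243). The side view agrees.

Run:
```python
from h import *
f=env.grab_frame("scene")
h=ray(f,196,348,.021);m=ray(f,241,371,.005);print("clip",h.round(3),m.round(3),np.degrees(np.arctan2(*(m-h)[1::-1])))
a=ray(f,331,250,.02);b=ray(f,377,262,.02);print("slot",a.round(3),b.round(3),np.degrees(np.arctan2(*(b-a)[1::-1])))
print("pin",ray(f,345,243,.05).round(3))
o=env.get_obs();Rt=R.from_quat(np.roll(o["ee_rot"],-1)).as_matrix();print(Rt.round(3))
w=env.grab_frame("wrist");T=np.array(w["T"]);print("cam in tool",(Rt.T@(T[:3,3]-o["ee_pos"])).round(3),(Rt.T@T[:3,:3]).round(2).tolist(),w["fx"])
```

```text
clip [ 0.42  -0.284  0.021] [ 0.51  -0.278  0.005] 3.584179163885172
slot [0.54  0.022 0.02 ] [0.635 0.039 0.02 ] 10.38768225577476
pin [0.565 0.032 0.05 ]
[[ 0.896  0.444 -0.   ]
 [ 0.444 -0.896  0.001]
 [ 0.    -0.001 -1.   ]]
cam in tool [ 0.068  0.001 -0.162] [[0.0, -0.97, -0.23], [1.0, 0.0, -0.0], [0.0, -0.23, 0.97]] 345.76354467390166
```

{"op": "carry_out", "data": {"increments": [{"linear": [0.8, -0.71, 0], "twist": [0, 0, 0.5], "claw": 60}, {"linear": [0.8, -0.71, 0], "twist": [0, 0, 0.5], "claw": 60}, {"linear": [0.8, -0.71, 0], "twist": [0, 0, 0.5], "claw": 60}, {"linear": [0.8, -0.71, 0], "twist": [0, 0, 0.5], "claw": 60}, {"linear": [0.8, -0.71, 0], "twist": [0, 0, 0.5], "claw": 60}, {"linear": [0.8, -0.71, 0], "twist": [0, 0, 0.5], "claw": 60}]}}

```text
time_s: 0.7
ee_pos: [0.3494, -0.4324, 0.2225]
ee_rot: [0.0, 0.999, 0.035, -0.0]
ft_force: [0.0, -0.5, 0.7]
opening: 0.644
finger_force: 0.0
```

{"op": "carry_out", "data": {"increments": [{"linear": [0.4, -0.95, 0.33], "claw": 60}, {"linear": [0.4, -0.95, 0.33], "claw": 60}, {"linear": [0.4, -0.95, 0.33], "claw": 60}, {"linear": [0.4, -0.95, 0.33], "claw": 60}, {"linear": [0.4, -0.95, 0.33], "claw": 60}, {"linear": [0.4, -0.95, 0.33], "claw": 60}]}}

```text
$.increments[0]: bad value
```

Run:
```python
from h import *
f=env.grab_frame("wrist");cv2.imwrite("pics/w1.png",f["img"]);print(env.get_obs()["ee_pos"])
for c in blobs(f,(3,120,60),(22,255,255)):
    x,y,w,h=cv2.boundingRect(c);print(x,y,w,h,cv2.contourArea(c))
```

```text
[ 0.34893722 -0.43362215  0.2226092 ]
434 414 172 15 1747.5
464 338 19 60 380.5
159 327 31 71 867.5
163 47 40 110 2321.0
0 43 63 107 2258.0
```

View pics/w1.png

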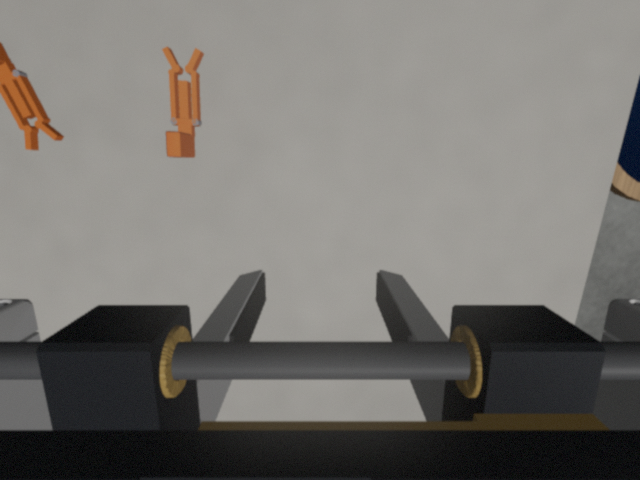

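The move was refused (probably it needs a twist). The wrist view shows the target clip at (180,100), handle at (180,143), its axis nearly along tool x.

{"op": "carry_out", "data": {"increments": [{"linear": [0.4, -0.95, 0.33], "twist": [0, 0, 0], "claw": 60}, {"linear": [0.4, -0.95, 0.33], "twist": [0, 0, 0], "claw": 60}, {"linear": [0.4, -0.95, 0.33], "twist": [0, 0, 0], "claw": 60}, {"linear": [0.4, -0.95, 0.33], "twist": [0, 0, 0], "claw": 60}, {"linear": [0.4, -0.95, 0.33], "twist": [0, 0, 0], "claw": 60}, {"linear": [0.4, -0.95, 0.33], "twist": [0, 0, 0], "claw": 60}]}}

```text
time_s: 1.25
ee_pos: [0.399, -0.2873, 0.1723]
ee_rot: [-0.0, 0.999, 0.034, -0.001]
ft_force: [0.3, -1.4, 1.4]
opening: 0.641
finger_force: 0.0
```

Run:
```python
from h import *
f=env.grab_frame("wrist");cv2.imwrite("pics/w2.png",f["img"]);print(env.get_obs()["ee_pos"])
for c in blobs(f,(3,120,60),(22,255,255)):
    x,y,w,h=cv2.boundingRect(c);print(x,y,w,h,cv2.contourArea(c))
```

```text
[ 0.3991236  -0.28871056  0.17320442]
434 414 172 15 1832.0
462 335 19 63 362.0
161 327 31 71 854.0
313 199 16 28 357.0
314 106 32 92 837.0
305 104 16 75 295.0
80 88 102 125 3506.5
```

View pics/w2.png

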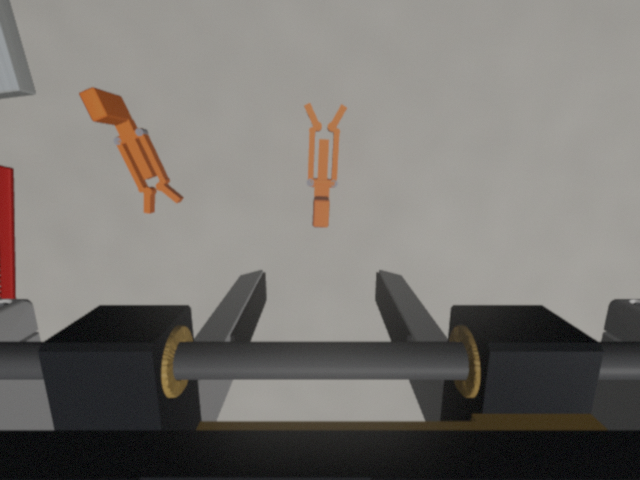

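Clip is straight ahead: mouth tips at (308,105) and (344,108), handle top at about (321,213).

Run:
```python
from h import *
f=env.grab_frame("wrist");o=env.get_obs()
Rt=R.from_quat(np.roll(o["ee_rot"],-1)).as_matrix()
h=ray(f,321,213,.042);h2=ray(f,321,227,.042);h1=ray(f,321,200,.042)
m=ray(f,326,107,.01);th=ray(f,325,127,.01)
print(h,h1,h2,m,th,np.degrees(np.arctan2(*(m-h)[1::-1])),np.degrees(np.arctan2(Rt[1,0],Rt[0,0])))
d=Rt.T@(h-o["ee_pos"]);print("tool delta",d, np.linalg.norm(h[:2]-m[:2]))
```

```text
[ 0.42334194 -0.2879375   0.042     ] [ 0.43438917 -0.28718616  0.042     ] [ 0.41122504 -0.28876158  0.042     ] [ 0.51293774 -0.28634347  0.01      ] [ 0.49611511 -0.28664799  0.01      ] 1.0192561708322136 3.7686857485839558
tool delta [ 2.41877299e-02 -8.93195825e-05  1.31661438e-01] 0.08960997657529837
```

{"op": "carry_out", "data": {"increments": [{"linear": [0.16, 0, 0.3], "twist": [0, 0, 0.06], "claw": 50}, {"linear": [0.16, 0, 0.55], "twist": [0, 0, 0.06], "claw": 50}, {"linear": [0.16, 0, 0.8], "twist": [0, 0, 0.06], "claw": 50}, {"linear": [0.16, 0, 0.98], "twist": [0, 0, 0.06], "claw": 50}, {"linear": [0.16, 0, 0.98], "twist": [0, 0, 0.06], "claw": 50}, {"linear": [0.16, 0, 0.98], "twist": [0, 0, 0.06], "claw": 50}, {"linear": [0.16, 0, 0.98], "twist": [0, 0, 0.06], "claw": 50}]}}

```text
time_s: 1.93
ee_pos: [0.4241, -0.2885, 0.0281]
ee_rot: [0.001, 1.0, 0.009, 0.001]
ft_force: [-0.7, 0.1, 0.7]
opening: 0.533
finger_force: 0.0
```

{"op": "carry_out", "data": {"increments": [{"linear": [0, 0, 0], "twist": [0, 0, 0], "claw": 0}, {"linear": [0, 0, 0], "twist": [0, 0, 0], "claw": 0}, {"linear": [0, 0, 0], "twist": [0, 0, 0], "claw": 0}, {"linear": [0, 0, 0], "twist": [0, 0, 0], "claw": 0}, {"linear": [0, 0, 0], "twist": [0, 0, 0], "claw": 0}, {"linear": [0, 0, 0], "twist": [0, 0, 0], "claw": 0}, {"linear": [0, 0, 0], "twist": [0, 0, 0], "claw": 0}, {"linear": [0, 0, 0], "twist": [0, 0, 0], "claw": 0}], "grip_force": 40}}

```text
time_s: 2.6
ee_pos: [0.4231, -0.286, 0.0263]
ee_rot: [-0.0, 1.0, 0.01, 0.0]
ft_force: [-0.9, 1.0, 4.3]
opening: 0.145
finger_force: 40.0
```

{"op": "carry_out", "data": {"increments": [{"linear": [0, 0, -0.25], "twist": [0, 0, 0], "claw": 0}, {"linear": [0, 0, -0.5], "twist": [0, 0, 0], "claw": 0}, {"linear": [0, -0.2, -0.67], "twist": [0, 0, -0.1], "claw": 0}, {"linear": [0, -0.45, -0.67], "twist": [0, 0, -0.2], "claw": 0}, {"linear": [0, -0.7, -0.67], "twist": [0, 0, -0.2], "claw": 0}, {"linear": [0, -1, -0.67], "twist": [0, 0, -0.2], "claw": 0}, {"linear": [0, -1, -0.67], "twist": [0, 0, -0.2], "claw": 0}, {"linear": [0, -1, -0.67], "twist": [0, 0, -0.2], "claw": 0}]}}

```text
time_s: 3.27
ee_pos: [0.4195, -0.134, 0.1259]
ee_rot: [-0.0, 0.996, 0.09, -0.0]
ft_force: [-0.2, -0.4, -0.5]
opening: 0.147
finger_force: 40.0
```

{"op": "carry_out", "data": {"increments": [{"linear": [0, -0.3, 0], "twist": [0, 0, 0], "claw": 0}, {"linear": [0, -0.6, 0], "twist": [0, 0, 0], "claw": 0}, {"linear": [0, -0.9, 0], "twist": [0, 0, 0], "claw": 0}, {"linear": [0, -0.95, 0], "twist": [0, 0, 0], "claw": 0}, {"linear": [0, -0.95, 0], "twist": [0, 0, 0], "claw": 0}, {"linear": [0, -0.95, 0], "twist": [0, 0, 0], "claw": 0}]}}

```text
time_s: 3.77
ee_pos: [0.3953, 0.0037, 0.1266]
ee_rot: [0.0, 0.996, 0.089, 0.0]
ft_force: [0.2, -0.2, -1.1]
opening: 0.146
finger_force: 40.0
```

Run:
```python
from h import *
f=env.grab_frame("wrist");cv2.imwrite("pics/w3.png",f["img"]);o=env.get_obs();print(o["ee_pos"],o["ft_force"])
```

```text
[0.39555571 0.00310921 0.12667228] [ 0.45820754 -0.36992957 -2.10644116]
```

View pics/w3.png

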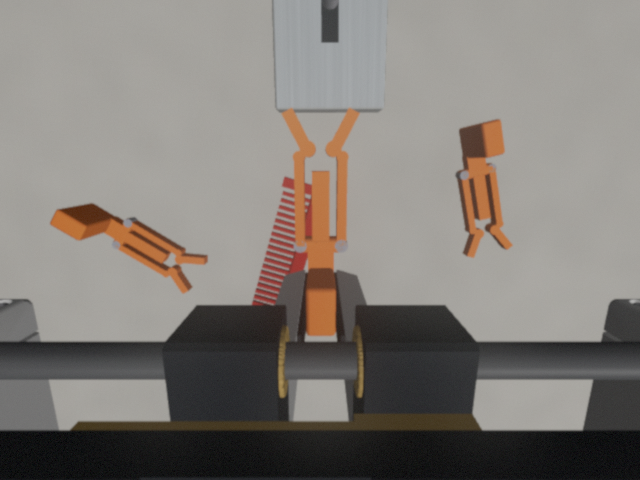

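The view shows the clip straight in the gripper (mouth tips (288,111) and (353,112)). The bracket end edge is from (275,109) to (384,109), the slot at column 330, and the pin head at about (331,3).

Run:
```python
from h import *
f=env.grab_frame("wrist");o=env.get_obs()
Rt=R.from_quat(np.roll(o["ee_rot"],-1)).as_matrix();t=lambda p:(Rt.T@(p-o["ee_pos"])).round(4)
for n,u,v,z in[("edgeL",275,109,.02),("edgeR",384,109,.02),("L0",273,0,.02),("R0",388,0,.02),("slot",330,42,.02),("slot0",331,12,.02),("pin",331,2,.047),("mouthL",288,111,.111),("mouthR",353,112,.111)]:
    print(n,t(ray(f,u,v,z)))
g=f["img"][:50,260:400].astype(int).sum(2)//3
for r in(20,30,38):
    d=np.where(g[r]<90)[0]+260;print(r,d.min() if len(d) else None,d.max() if len(d) else None)
print(proj(f,o["ee_pos"]+Rt@[.09,0,.015]))
```

```text
edgeL [ 0.1043 -0.0333  0.1067]
edgeR [0.1044 0.0464 0.1068]
L0 [ 0.1743 -0.0326  0.1067]
R0 [0.1745 0.046  0.1068]
slot [0.1485 0.0066 0.1068]
slot0 [0.1671 0.0071 0.1068]
pin [0.1626 0.0063 0.0798]
mouthL [ 0.091  -0.0157  0.0157]
mouthR [0.0906 0.0157 0.0157]
20 321 336
30 321 336
38 321 336
[320.55566318 113.02100618]
```

{"op": "carry_out", "data": {"increments": [{"linear": [0.1, 0.045, 0.2], "twist": [0, 0, 0], "claw": 0}, {"linear": [0.2, 0.045, 0.35], "twist": [0, 0, 0], "claw": 0}, {"linear": [0.2, 0.045, 0.45], "twist": [0, 0, 0], "claw": 0}, {"linear": [0.2, 0.045, 0.507], "twist": [0, 0, 0], "claw": 0}, {"linear": [0.2, 0.045, 0.507], "twist": [0, 0, 0], "claw": 0}, {"linear": [0.2, 0.045, 0.507], "twist": [0, 0, 0], "claw": 0}]}}

```text
time_s: 4.37
ee_pos: [0.4256, 0.002, 0.0504]
ee_rot: [-0.0, 0.996, 0.088, -0.0]
ft_force: [-0.9, -0.5, -0.3]
opening: 0.147
finger_force: 40.0
```

Run:
```python
from h import *
f=env.grab_frame("wrist");cv2.imwrite("pics/w4.png",f["img"]);o=env.get_obs();print(o["ee_pos"],o["ft_force"])
```

```text
[0.42618829 0.00209269 0.05108908] [ 0.62907504  0.1024031  -0.36318804]
```

View pics/w4.png

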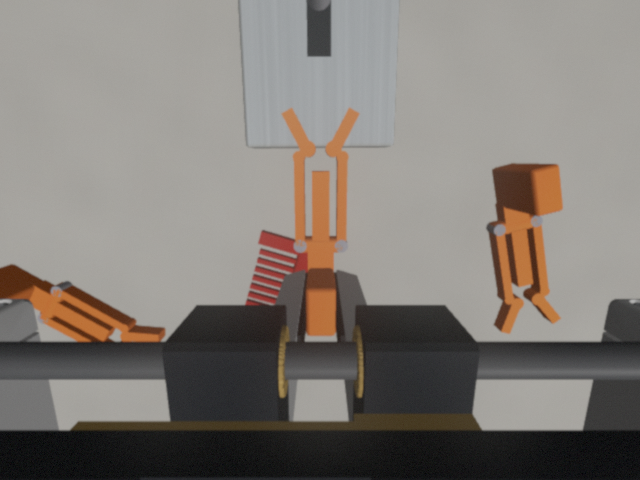

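The clip is centred on the slot (mouth middle at column 321, slot middle 319, pin 320). I'll advance.

{"op": "carry_out", "data": {"increments": [{"linear": [0.04, 0, 0], "twist": [0, 0, 0], "claw": 0}, {"linear": [0.08, 0, 0], "twist": [0, 0, 0], "claw": 0}, {"linear": [0.12, 0, 0], "twist": [0, 0, 0], "claw": 0}, {"linear": [0.16, 0, 0], "twist": [0, 0, 0], "claw": 0}, {"linear": [0.2, 0, 0], "twist": [0, 0, 0], "claw": 0}, {"linear": [0.24, 0, 0], "twist": [0, 0, 0], "claw": 0}, {"linear": [0.27, 0, 0], "twist": [0, 0, 0], "claw": 0}, {"linear": [0.27, 0, 0], "twist": [0, 0, 0], "claw": 0}]}}

```text
time_s: 5.08
ee_pos: [0.4665, 0.0101, 0.0506]
ee_rot: [0.0, 0.996, 0.089, 0.0]
ft_force: [0.3, -1.0, -0.7]
opening: 0.149
finger_force: 40.0
```

Run:
```python
from h import *
f=env.grab_frame("wrist");cv2.imwrite("pics/w5.png",f["img"][:300]);o=env.get_obs();print(o["ee_pos"],o["ft_force"])
```

```text
[0.46585132 0.010123   0.05037361] [-0.3200567  -0.65134098 -1.36689009]
```

View pics/w5.png

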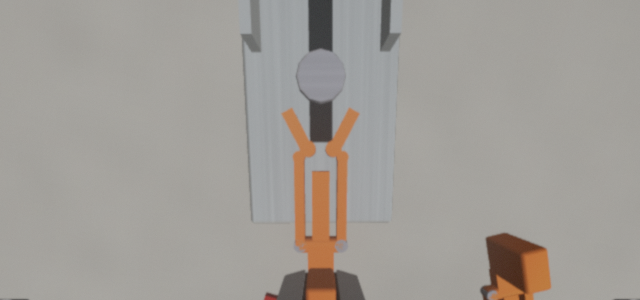

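Centred: the pin head is at (321,75), just ahead of the mouth (288..357,110), and has not been touched.

```bash
cat >> h.py <<'E'
def pin():
    f=env.grab_frame("wrist");o=env.get_obs();Rt=R.from_quat(np.roll(o["ee_rot"],-1)).as_matrix()
    return f,(lambda u,v:(Rt.T@(ray(f,u,v,.05)-o["ee_pos"])*1000).round(1))
E
python3 -c "
from h import *
f,t=pin();print(t(321,75),t(321,50),t(321,100))"
```

```text
[104.1   0.6   0.2] [113.9   0.6   0.2] [94.   0.6  0.2]
```

{"op": "carry_out", "data": {"increments": [{"linear": [0.03, 0, 0], "twist": [0, 0, 0], "claw": 0}, {"linear": [0.06, 0, 0], "twist": [0, 0, 0], "claw": 0}, {"linear": [0.09, 0, 0], "twist": [0, 0, 0], "claw": 0}, {"linear": [0.12, 0, 0], "twist": [0, 0, 0], "claw": 0}, {"linear": [0.12, 0, 0], "twist": [0, 0, 0], "claw": 0}]}}

```text
time_s: 5.6
ee_pos: [0.4842, 0.0132, 0.0507]
ee_rot: [0.0, 0.996, 0.088, 0.0]
ft_force: [0.3, -0.3, 0.6]
opening: 0.149
finger_force: 40.0
```

{"op": "carry_out", "data": {"increments": [{"linear": [0.01, 0, 0], "twist": [0, 0, 0], "claw": 0}, {"linear": [0.02, 0, 0], "twist": [0, 0, 0], "claw": 0}, {"linear": [0.03, 0, 0], "twist": [0, 0, 0], "claw": 0}, {"linear": [0.03, 0, 0], "twist": [0, 0, 0], "claw": 0}]}}

```text
time_s: 5.93
ee_pos: [0.4878, 0.014, 0.0505]
ee_rot: [0.0, 0.996, 0.088, 0.0]
ft_force: [0.1, -0.2, -0.6]
opening: 0.147
finger_force: 40.0
```

{"op": "carry_out", "data": {"increments": [{"linear": [0.01, 0, 0], "twist": [0, 0, 0], "claw": 0}, {"linear": [0.02, 0, 0], "twist": [0, 0, 0], "claw": 0}, {"linear": [0.02, 0, 0], "twist": [0, 0, 0], "claw": 0}]}}

```text
time_s: 6.18
ee_pos: [0.4905, 0.0145, 0.0503]
ee_rot: [-0.0, 0.996, 0.088, -0.0]
ft_force: [-0.8, -0.7, -0.6]
opening: 0.148
finger_force: 40.0
```

{"op": "carry_out", "data": {"increments": [{"linear": [0.01, 0, 0], "twist": [0, 0, 0], "claw": 0}, {"linear": [0.02, 0, 0], "twist": [0, 0, 0], "claw": 0}, {"linear": [0.02, 0, 0], "twist": [0, 0, 0], "claw": 0}]}}

```text
time_s: 6.43
ee_pos: [0.4937, 0.0151, 0.0504]
ee_rot: [-0.0, 0.996, 0.088, 0.0]
ft_force: [-0.9, -0.9, -0.9]
opening: 0.146
finger_force: 40.0
```

```bash
cat >> h.py <<'E'
def head():
    f,t=pin();g=f["img"];hsv=cv2.cvtColor(g,cv2.COLOR_BGR2HSV)
    m=cv2.inRange(g[:,:,0],120,175)
    c=cv2.HoughCircles(cv2.medianBlur(g[:200,250:390,0],3),cv2.HOUGH_GRADIENT,1,40,param1=80,param2=12,minRadius=20,maxRadius=29)
    o=env.get_obs()
    for k in (c[0][:2] if c is not None else []): print("head",k,t(k[0]+250,k[1]))
    print(np.round(o["ee_pos"],4),np.round(o["ft_force"],1),o["time_s"])
E
python3 -c "
from h import *
head()"
```

```text
head [ 70.5 129.5  24. ] [81.3  0.4  0.4]
[0.4937 0.015  0.0504] [-0.4  0.1 -1. ] 6.4833
```

The pin now rides at the throat (81 mm) and slides with the clip, so I'll push on in small steps.

{"op": "carry_out", "data": {"increments": [{"linear": [0.01, 0, 0], "twist": [0, 0, 0], "claw": 0}, {"linear": [0.02, 0, 0], "twist": [0, 0, 0], "claw": 0}, {"linear": [0.02, 0, 0], "twist": [0, 0, 0], "claw": 0}]}}

```text
time_s: 6.73
ee_pos: [0.4968, 0.0156, 0.0505]
ee_rot: [0.0, 0.996, 0.088, 0.0]
ft_force: [-0.2, -0.8, -1.6]
opening: 0.144
finger_force: 40.0
```

{"op": "carry_out", "data": {"increments": [{"linear": [0.01, 0, 0], "twist": [0, 0, 0], "claw": 0}, {"linear": [0.02, 0, 0], "twist": [0, 0, 0], "claw": 0}, {"linear": [0.02, 0, 0], "twist": [0, 0, 0], "claw": 0}]}}

```text
time_s: 6.98
ee_pos: [0.4998, 0.0161, 0.0505]
ee_rot: [0.0, 0.996, 0.088, 0.0]
ft_force: [0.2, -0.5, -1.2]
opening: 0.142
finger_force: 40.0
```

```bash
python3 -c "
from h import *
head()"
```

```text
head [ 70.5 129.5  24. ] [81.3  0.4  0.5]
[0.4997 0.0161 0.0505] [-0.5  0.   0.3] 7.0333
```

{"op": "carry_out", "data": {"increments": [{"linear": [0.01, 0, 0], "twist": [0, 0, 0], "claw": 0}, {"linear": [0.02, 0, 0], "twist": [0, 0, 0], "claw": 0}, {"linear": [0.02, 0, 0], "twist": [0, 0, 0], "claw": 0}]}}

```text
time_s: 7.28
ee_pos: [0.5027, 0.0167, 0.0504]
ee_rot: [0.0, 0.996, 0.088, 0.0]
ft_force: [-1.2, 0.3, -0.5]
opening: 0.145
finger_force: 40.0
```

{"op": "carry_out", "data": {"increments": [{"linear": [0.01, 0, 0], "twist": [0, 0, 0], "claw": 0}, {"linear": [0.02, 0, 0], "twist": [0, 0, 0], "claw": 0}, {"linear": [0.02, 0, 0], "twist": [0, 0, 0], "claw": 0}]}}

```text
time_s: 7.53
ee_pos: [0.5056, 0.0172, 0.0504]
ee_rot: [-0.0, 0.996, 0.088, 0.0]
ft_force: [-0.3, 0.2, -0.8]
opening: 0.145
finger_force: 40.0
```

```bash
python3 -c "
from h import *
head()"
```

```text
head [ 70.5 128.5  24. ] [81.7  0.4  0.5]
[0.5056 0.0172 0.0504] [-0.4 -0.5 -0.8] 7.5833
```

{"op": "carry_out", "data": {"increments": [{"linear": [0.01, 0, 0], "twist": [0, 0, 0], "claw": 0}, {"linear": [0.02, 0, 0], "twist": [0, 0, 0], "claw": 0}, {"linear": [0.02, 0, 0], "twist": [0, 0, 0], "claw": 0}]}}

```text
time_s: 7.83
ee_pos: [0.5083, 0.0177, 0.0503]
ee_rot: [-0.0, 0.996, 0.088, -0.0]
ft_force: [-0.9, 0.1, 0.6]
opening: 0.151
finger_force: 40.0
```

{"op": "carry_out", "data": {"increments": [{"linear": [0.01, 0, 0], "twist": [0, 0, 0], "claw": 0}, {"linear": [0.02, 0, 0], "twist": [0, 0, 0], "claw": 0}, {"linear": [0.02, 0, 0], "twist": [0, 0, 0], "claw": 0}]}}

```text
time_s: 8.08
ee_pos: [0.5098, 0.0183, 0.0495]
ee_rot: [-0.0, 0.996, 0.089, -0.002]
ft_force: [-4.1, -1.0, -2.4]
opening: 0.148
finger_force: 40.0
```

```bash
python3 -c "
from h import *
head()"
```

```text
head [ 70.5 132.5  23.8] [79.8  0.4 -0.8]
[0.5098 0.0182 0.0495] [-4.5 -1.1 -2.3] 8.1333
```

Force has risen to 4.5 N, so the pin bears. Smaller steps now.

{"op": "carry_out", "data": {"increments": [{"linear": [0.005, 0, 0], "twist": [0, 0, 0], "claw": 0}, {"linear": [0.007, 0, 0], "twist": [0, 0, 0], "claw": 0}, {"linear": [0.007, 0, 0], "twist": [0, 0, 0], "claw": 0}]}}

```text
time_s: 8.38
ee_pos: [0.5102, 0.0184, 0.0493]
ee_rot: [-0.0, 0.996, 0.089, -0.003]
ft_force: [-7.4, -3.1, -1.2]
opening: 0.15
finger_force: 40.0
```

{"op": "carry_out", "data": {"increments": [{"linear": [0.005, 0, 0], "twist": [0, 0, 0], "claw": 0}, {"linear": [0.005, 0, 0], "twist": [0, 0, 0], "claw": 0}, {"linear": [0.005, 0, 0], "twist": [0, 0, 0], "claw": 0}]}}

```text
time_s: 8.63
ee_pos: [0.5107, 0.0185, 0.0491]
ee_rot: [-0.0, 0.996, 0.089, -0.003]
ft_force: [-6.9, -3.7, -1.8]
opening: 0.143
finger_force: 40.0
```

{"op": "carry_out", "data": {"increments": [{"linear": [0.005, 0, 0], "twist": [0, 0, 0], "claw": 0}, {"linear": [0.005, 0, 0], "twist": [0, 0, 0], "claw": 0}, {"linear": [0.005, 0, 0], "twist": [0, 0, 0], "claw": 0}]}}

```text
time_s: 8.88
ee_pos: [0.511, 0.0186, 0.049]
ee_rot: [-0.0, 0.996, 0.089, -0.003]
ft_force: [-7.7, -2.8, -1.1]
opening: 0.148
finger_force: 40.0
```

```bash
python3 -c "
from h import *
head()"
```

```text
head [ 71.5 139.5  27.2] [76.8  0.8 -1.5]
[0.511  0.0186 0.049 ] [-7.9 -2.5 -0.8] 8.9333
```

{"op": "carry_out", "data": {"increments": [{"linear": [0.004, 0, 0], "twist": [0, 0, 0], "claw": 0}, {"linear": [0.004, 0, 0], "twist": [0, 0, 0], "claw": 0}, {"linear": [0.004, 0, 0], "twist": [0, 0, 0], "claw": 0}]}}

```text
time_s: 9.18
ee_pos: [0.5118, 0.0188, 0.049]
ee_rot: [-0.0, 0.996, 0.089, -0.003]
ft_force: [-7.1, -2.3, -2.0]
opening: 0.149
finger_force: 40.0
```

{"op": "carry_out", "data": {"increments": [{"linear": [0.004, 0, 0], "twist": [0, 0, 0], "claw": 0}, {"linear": [0.004, 0, 0], "twist": [0, 0, 0], "claw": 0}, {"linear": [0.004, 0, 0], "twist": [0, 0, 0], "claw": 0}]}}

```text
time_s: 9.43
ee_pos: [0.5123, 0.0189, 0.049]
ee_rot: [-0.0, 0.996, 0.089, -0.003]
ft_force: [-7.8, -2.5, -1.3]
opening: 0.146
finger_force: 40.0
```

{"op": "carry_out", "data": {"increments": [{"linear": [0.004, 0, 0], "twist": [0, 0, 0], "claw": 0}, {"linear": [0.004, 0, 0], "twist": [0, 0, 0], "claw": 0}, {"linear": [0.004, 0, 0], "twist": [0, 0, 0], "claw": 0}]}}

```text
time_s: 9.68
ee_pos: [0.5135, 0.019, 0.0492]
ee_rot: [-0.0, 0.996, 0.089, -0.003]
ft_force: [-6.3, -2.3, -1.3]
opening: 0.147
finger_force: 40.0
```

Force is starting to fall as the pin passes the bulges.

{"op": "carry_out", "data": {"increments": [{"linear": [0.003, 0, 0], "twist": [0, 0, 0], "claw": 0}, {"linear": [0.003, 0, 0], "twist": [0, 0, 0], "claw": 0}, {"linear": [0.003, 0, 0], "twist": [0, 0, 0], "claw": 0}]}}

```text
time_s: 9.93
ee_pos: [0.5151, 0.0191, 0.0498]
ee_rot: [-0.0, 0.996, 0.088, -0.001]
ft_force: [-3.3, 0.4, -1.0]
opening: 0.148
finger_force: 40.0
```

```bash
python3 -c "
from h import *
head()"
```

```text
head [ 73.5 144.5  25.1] [74.2  1.6  0. ]
[0.5156 0.0191 0.0501] [-3.1 -1.3 -1.3] 9.9833
```

{"op": "carry_out", "data": {"increments": [{"linear": [0.003, 0, 0], "twist": [0, 0, 0], "claw": 0}, {"linear": [0.003, 0, 0], "twist": [0, 0, 0], "claw": 0}, {"linear": [0.003, 0, 0], "twist": [0, 0, 0], "claw": 0}, {"linear": [0.003, 0, 0], "twist": [0, 0, 0], "claw": 0}]}}

```text
time_s: 10.32
ee_pos: [0.5178, 0.0191, 0.0513]
ee_rot: [0.0, 0.996, 0.088, 0.002]
ft_force: [0.9, 0.1, -0.2]
opening: 0.145
finger_force: 40.0
```

```bash
python3 -c "
from h import *
head()
f=env.grab_frame('wrist');cv2.imwrite('pics/w6.png',cv2.resize(f['img'][80:280,220:420],None,fx=3,fy=3))"
```

```text
head [ 66.5 158.5  26.1] [68.7 -1.5  1.4]
[0.5177 0.0191 0.0512] [ 1.  -0.1 -0.1] 10.3667
```

View pics/w6.png

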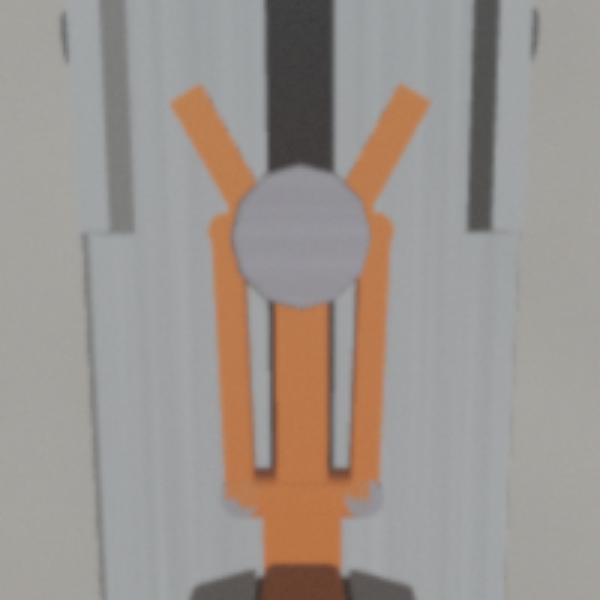

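The clip has snapped past: the head is at (320,159), about 69 mm ahead of the handle, and the force has dropped to a slight forward pull. A small nudge to confirm the seat.

{"op": "carry_out", "data": {"increments": [{"linear": [0.005, 0, 0], "twist": [0, 0, 0], "claw": 0}, {"linear": [0.005, 0, 0], "twist": [0, 0, 0], "claw": 0}, {"linear": [0.005, 0, 0], "twist": [0, 0, 0], "claw": 0}]}}

```text
time_s: 10.67
ee_pos: [0.5176, 0.0192, 0.0507]
ee_rot: [0.0, 0.996, 0.088, 0.0]
ft_force: [0.9, -0.2, -0.7]
opening: 0.145
finger_force: 40.0
```

{"op": "carry_out", "data": {"increments": [{"linear": [0.005, 0, 0], "twist": [0, 0, 0], "claw": 0}, {"linear": [0.005, 0, 0], "twist": [0, 0, 0], "claw": 0}, {"linear": [0.005, 0, 0], "twist": [0, 0, 0], "claw": 0}]}}

```text
time_s: 10.92
ee_pos: [0.5178, 0.0194, 0.0503]
ee_rot: [0.0, 0.996, 0.088, -0.0]
ft_force: [0.1, 0.1, 0.5]
opening: 0.149
finger_force: 40.0
```

Home: it no longer advances. Release and lift away.

{"op": "carry_out", "data": {"increments": [{"linear": [0, 0, 0], "twist": [0, 0, 0], "claw": 40}, {"linear": [0, 0, 0], "twist": [0, 0, 0], "claw": 40}, {"linear": [0, 0, 0], "twist": [0, 0, 0], "claw": 40}, {"linear": [0, 0, 0], "twist": [0, 0, 0], "claw": 40}, {"linear": [0, 0, 0], "twist": [0, 0, 0], "claw": 40}, {"linear": [0, 0, 0], "twist": [0, 0, 0], "claw": 40}]}}

```text
time_s: 11.42
ee_pos: [0.5179, 0.0194, 0.0504]
ee_rot: [-0.0, 0.996, 0.088, -0.0]
ft_force: [0.2, -0.4, -0.0]
opening: 0.424
finger_force: 0.0
```

{"op": "carry_out", "data": {"increments": [{"linear": [0, 0, -0.1], "twist": [0, 0, 0], "claw": 40}, {"linear": [0, 0, -0.25], "twist": [0, 0, 0], "claw": 40}, {"linear": [0, 0, -0.45], "twist": [0, 0, 0], "claw": 40}, {"linear": [0, 0, -0.6], "twist": [0, 0, 0], "claw": 40}, {"linear": [0, 0, -0.6], "twist": [0, 0, 0], "claw": 40}, {"linear": [0, 0, -0.6], "twist": [0, 0, 0], "claw": 40}]}}

```text
time_s: 11.92
ee_pos: [0.5188, 0.0192, 0.1417]
ee_rot: [0.0, 0.996, 0.088, 0.001]
ft_force: [0.5, 0.5, -0.6]
opening: 0.426
finger_force: 0.0
```

```bash
python3 -c "
from h import *
f=env.grab_frame('wrist');cv2.imwrite('pics/w7.png',f['img'][:400]);o=env.get_obs();print(o['ee_pos'],o['ft_force'],o['opening'])"
```

```text
[0.5176632  0.01941516 0.14009851] [-0.34009146 -0.07244449 -0.71917278] 0.42190863173300885
```

View pics/w7.png

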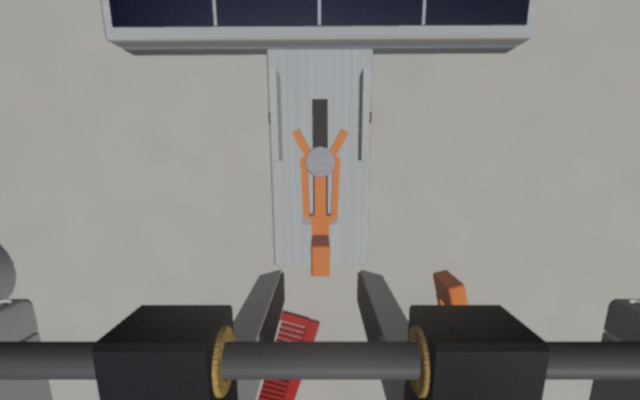

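The released clip lies straight along the slot, with the pin head at (320,161) seated in it and the gripper clear above.

```bash
python3 -c "
from cell import env
print(env.job_done())"
```

```text
the job is handed in; nothing more can be done
None
```

The clip snapped over the pin at about 8 N of push and is seated and released along the slot. I handed the job in at about 12 s; no verdict came back.

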